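Peel an empty packing tray off a clinging stack and hold it out

ROBOT

A 6-joint arm with a two-finger parallel gripper is mounted at the origin on the work surface. World frame = base frame: x ahead of the robot, y to its left, z up, the work surface at z = 0. Lengths are in m, angles in degrees, forces in N, time in s.
With the tool pointing down it reaches from about 0.35 to 0.875 m from the base axis. Payload 4.2 kg.
Tool frame: the origin (TCP) lies midway between the tips of the shut fingers; the grasp point (between the pads) lies 19 mm behind it; y points along the fingers, z is the direction in which the jaws open and shut, and the axes are right-handed (so a half turn about y gives the same grasp; the last joint's range is limited). The gripper opens to 87 mm and grips with 3 to 60 N. Pads are 19 mm wide; open, the fingers measure 117 mm over their backs; the gripper's body (75 mm by 190 mm) begins 51 mm behind the grasp point.
Start: joints at [79.16, 22.042, 0.453, 0, -68.411, -14.817], TCP at [0.271, 0.563, 0.223] pointing down, gripper open.
Joint ranges: [-179.83, 179.83], [-69.29, 118.12], [-61.27, 80.66], [-181.25, 117.63], [-171.15, -9.14], [-177.46, 177.46]. Speed limits (degrees/s): [159.86, 159.86, 180, 180, 180, 180].

INTERFACE

Orientations are given as [roll, pitch, yaw] about the fixed x, y, z axes, in that order (R = Rz(yaw) Ry(pitch) Rx(roll)).
In Python, from workcell import env gives the robot as it stands. The module is installed in compiled form; this text tells all that it offers. Calls block until the motion is done:
- env.goto(position, orientation): joint-space move of the TCP to a pose.
- env.move_straight(position, rotation=None, rate=0.15, force_limit=None): straight line of the TCP; rotation=None keeps the orientation; rate is the mean speed in m/s. With force_limit (N) it stops when the force on the tool has changed by that much, and returns True; else False.
- env.set_joints(angles): joint-space move.
- env.gripper_to(opening, grasp_force=None): opening from 0.0 (shut) to 1.0 (fully open); grasp_force is the grip in N (None keeps the last); returns when the fingers have stopped.
- env.dwell(seconds).
- env.inverse_kinematics(position, orientation): joint angles nearest the present ones, or None.
- env.read_state(): the state.
- env.grab_frame(name): name is "side" or "top" or "wrist"; returns a dict with "image" (480x640x3 uint8, blue, green, red), "fx", "fy", "cx", "cy" (pixels), "position" and "orientation" of the camera in the world. Camera axes: x right, y up, looking along -z (the intrinsics and any distortion apply to the point x, -y, -z); pixel columns grow to the right and rows downward; lengths in m; the calibration is good to about 2 mm. A picture is of the moment at which its call begins. There is no depth.
A pose or a line that the arm cannot do raises env.Unreachable and nothing moves.
- env.close_job(): hands the job in, once; it reports no verdict.
Trained networks look in a picture, given as the dict that the camera call returned (one of the last four; its "shot" number tells which), for a name from the list of things; names that differ only in an ending like _2 or _b are one class to them, and where a whole thing is asked for, a point or a joint stands for the part that bears it (a point fixed in the world has none). Each returns a list of dicts, best first, with "score" (0 to 1); they miss things now and then, are a little off and sometimes report something else, mostly with a low value. They report only what shows in the picture. A call takes as long as a camera call. They do not tell look-alikes from the thing itself.
- env.search_frame(picture, thing): "xyz" ([x, y, z] in m, in world coordinates, good to about 4 mm: the middle of the surface that is visible of it).
- env.trace(picture, thing): "mask" (480x640 bool, what is visible of it).
The state is a dict: "clock": time; "joint_positions": joint angles; "qvel": joint speeds; "joint_torque": joint torques, N m; "position": TCP position; "tool_rot": TCP orientation; "force": force on the tool from outside, world axes, zero at the start; "wrist_torque": the same for the moment, N m; "opening": opening from 0.0 (shut) to 1.0 (fully open).
Only numpy, scipy, OpenCV 4.12 (cv2) and the standard library are available. Lean on these libraries where they do the work, as an engineer would, in place of code of your own. Each camera call takes 0.05 s, during which the arm holds its last target. There are 200 camera calls.

TASK

Two stacks of nested packing trays stand on the bench, and in one of them a knob was left in the top tray: leave that stack alone. The trays pinch one another near their far end, so peel off only the top tray of the other stack by one corner at the robot's end: raise that corner well above the other three while the far corner still rests on the stack, so that the tray beneath stays nested. Then hold the tray out to the packer, level and open side up, centred over the slatted board about 10 cm above its slats, and finish while still holding it there.

Things in the scene. Friction and masses are not known exactly. Their poses are not given: they have to be found in the camera images.
- tray_1: Top tray of stack 1: 240 x 170 x 42 mm formed tray, plain grey plastic, 120 g. Origin: centre of its underside; x along the length, y along the width, z up. Its rim, 12 mm thick with upright faces 16 mm high, is pinched with one finger inside, one outside; 16 mm below the rim top a 3 mm ledge steps inward, then walls slope to the 193 x 123 mm floor (2.5 mm thick, six pockets, ribs 14 mm high).
- tray_2: Top tray of stack 2, the same. Either top tray is pinched by the tray beneath with about 1.3 N of friction in all: lifted level or by its far end it drags the far end of that tray up too; with a corner of the robot's end (-x) raised, turning about the diagonally opposite corner of the rim, it comes free when tilted 0.1 to 0.2 rad and can then be lifted away.
- second_1: The tray beneath tray_1, 120 g, same shape, nested 20 mm lower with 1.5 mm sideways play; it must stay. Two springy lugs in its long walls, 45 mm from the far (+x) end, pinch the foot of the tray above (not so in the trays below it). Rims rest on each other at corner lugs 4 mm high, so there is a groove between rims: fingers over 20 mm below the top rim touch this tray.
- second_2: The tray beneath tray_2, likewise.
- rest_1: The two lowest trays of stack 1, one loose body of 360 g standing on the bench, underside at its origin; four trays make the stack 102 mm high.
- rest_2: The two lowest trays of stack 2, likewise.
- knob: A black moulded mushroom knob, 46 mm in diameter, 46 mm tall, standing crown down with its 12 mm stem up in a pocket of the top tray of one of the stacks (either). Origin: centre of its underside. Its horizontal place tells which tray is not empty.
- board: Wooden slatted board 280 mm (x) by 160 mm (y), 34 mm high, fixed, lying between the stacks, with domed knobs standing up to 56 mm above the bench on its far half. Origin: centre of its underside on the bench.
- board_top (a point): Centre of the slats' upper side, 32 mm above the board's origin, same axes.
- bench_knob: Bystander: a loose knob like the other, standing stem up on the bench on the robot's side. Origin: centre of its underside.
- tin: Bystander: a small round tin, 56 mm in diameter, 50 mm tall, on the robot's side. Origin: centre of its underside.
- scraper: Bystander: a deburring scraper 160 mm long, lying crosswise on the bench on the robot's side. Origin: on the bench under its middle.
Things that resemble listed ones, but are neither listed nor needed, are in the scene too. Leave any brown or turquoise look-alike of the knob alone.

How it is judged (in metres and radians):
On the way:
1. the empty top tray has one corner up (tilted over 0.08 rad, sloping along length and width), its far corner still down in the stack, the tray beneath moved under 15 mm (((horizontal distance between knob and tray_2 below 0.11 m and angle between tray_1's own z axis and vertical above 0.08 rad and (angle between tray_1's own x axis and vertical below 1.5458 rad or angle between tray_1's own x axis and vertical above 1.5958 rad) and (angle between tray_1's own y axis and vertical below 1.5458 rad or angle between tray_1's own y axis and vertical above 1.5958 rad) and z of tray_1 in the frame of second_1 below 0.05 m and distance of second_1 from where it was at the start of the episode below 0.015 m) or (horizontal distance between knob and tray_1 below 0.11 m and angle between tray_2's own z axis and vertical above 0.08 rad and (angle between tray_2's own x axis and vertical below 1.5458 rad or angle between tray_2's own x axis and vertical above 1.5958 rad) and (angle between tray_2's own y axis and vertical below 1.5458 rad or angle between tray_2's own y axis and vertical above 1.5958 rad) and z of tray_2 in the frame of second_2 below 0.05 m and distance of second_2 from where it was at the start of the episode below 0.015 m))), for 0.05 s.
At the end, for the whole second after the job is handed in: The knobless top tray is held by the fingers alone, still, within 0.2 rad of level, centre within 60 mm of the board's centre, underside 60-180 mm above the slats; the tray beneath moved under 15 mm, tilted under 0.04 rad, its stack under 30 mm; the other trays under 20 mm, knob still in its tray (((horizontal distance between knob and tray_2 below 0.11 m and horizontal distance between tray_1 and board below 0.06 m and z of tray_1 in the frame of board_top between 0.06 and 0.18 m and angle between tray_1's own z axis and vertical below 0.2 rad and contact force between the fingers and tray_1 above 1 N and contact force between tray_1 and board below 0.05 N and contact force between tray_1 and second_1 below 0.05 N and linear speed of tray_1 below 0.03 m/s and distance of second_1 from where it was at the start of the episode below 0.015 m and angle between second_1's own z axis and vertical below 0.04 rad and distance of rest_1 from where it was at the start of the episode below 0.03 m and distance of each of tray_2, second_2 from where it was at the start of the episode below 0.02 m) or (horizontal distance between knob and tray_1 below 0.11 m and horizontal distance between tray_2 and board below 0.06 m and z of tray_2 in the frame of board_top between 0.06 and 0.18 m and angle between tray_2's own z axis and vertical below 0.2 rad and contact force between the fingers and tray_2 above 1 N and contact force between tray_2 and board below 0.05 N and contact force between tray_2 and second_2 below 0.05 N and linear speed of tray_2 below 0.03 m/s and distance of second_2 from where it was at the start of the episode below 0.015 m and angle between second_2's own z axis and vertical below 0.04 rad and distance of rest_2 from where it was at the start of the episode below 0.03 m and distance of each of tray_1, second_1 from where it was at the start of the episode below 0.02 m))); the arm keeps its last pose, push and grip.
It fails at once if a second tray is lifted or dragged 40 mm out of its place (distance of any of second_1, second_2 from where it was at the start of the episode above 0.04 m).
It fails at once if the tray with the knob in it is moved 30 mm ((horizontal distance between knob and tray_1 below 0.11 m and distance of tray_1 from where it was at the start of the episode above 0.03 m) or (horizontal distance between knob and tray_2 below 0.11 m and distance of tray_2 from where it was at the start of the episode above 0.03 m)).
It fails at once if a bystander is knocked 40 mm or more from its place (distance of any of bench_knob, tin, scraper from where it was at the start of the episode above 0.04 m).
It also fails if it takes over 40 s, if anything falls off the work surface, if the arm or the gripper's body presses on something with over 40 N, if the wrist force passes 120 N, or if a joint passes its speed limit or range.

## Working session

There is one attempt and no reset: what is moved stays moved. The work goes in short steps, each a Python script; the robot and the scene stay as the last script left them, time stands still between calls to the robot, and variables do not carry over. Pictures are saved under pics/ and viewed, about 8 in all and at most 12, crops included, and the job is handed in when it is done.

```bash
mkdir -p pics; cat > h.py <<'E'
import numpy as np, cv2
from scipy.spatial.transform import Rotation as R
from workcell import env
def rot(c):
    o=np.array(c["orientation"],float)
    return o if o.shape==(3,3) else R.from_euler('xyz',o,degrees=True).as_matrix()
def back(c,u,v,z):
    d=np.array([(u-c["cx"])/c["fx"],-(v-c["cy"])/c["fy"],-1.]);d=rot(c)@d
    p=np.array(c["position"]);return p+d*(z-p[2])/d[2]
def proj(c,P):
    q=(np.array(P)-c["position"])@rot(c)
    return np.c_[c["cx"]+c["fx"]*q[:,0]/-q[:,2],c["cy"]-c["fy"]*q[:,1]/-q[:,2]]
E
python3 - <<'E'
from h import *
for n in("top","side"):
    c=env.grab_frame(n);cv2.imwrite(f"pics/{n}0.png",c["image"])
    print(n,{k:v for k,v in c.items() if k!="image"})
    for t in("tray_1","knob","board","tin","scraper","second_1","rest_1"):
        print(t,[(np.round(d["xyz"],3).tolist(),round(d["score"],2),proj(c,[d["xyz"]]).round().tolist()) for d in env.search_frame(c,t)])
s=env.read_state();print(s["clock"],s["tool_rot"],s["force"])
E
```

```text
top {'fx': 504.4601310117561, 'fy': 504.4601310117561, 'cx': 314.6367491218501, 'cy': 235.1269802782012, 'position': array([0.33584417, 0.02069735, 0.85529879]), 'orientation': array([ 12.27609541,   0.22948974, -91.50580966]), 'shot': 1}
tray_1 [([0.548, 0.295, 0.067], 0.92, [[143.0, 215.0]]), ([0.573, -0.297, 0.074], 0.66, [[510.0, 189.0]]), ([0.522, -0.201, 0.046], 0.64, [[448.0, 226.0]])]
knob [([0.574, -0.13, 0.016], 0.86, [[400.0, 201.0]]), ([0.502, -0.252, 0.078], 0.66, [[487.0, 233.0]]), ([0.371, -0.267, 0.014], 0.61, [[491.0, 318.0]]), ([0.505, 0.204, 0.082], 0.16, [[197.0, 238.0]])]
board [([0.6, 0.009, 0.033], 0.75, [[319.0, 186.0]]), ([0.339, 0.143, 0.045], 0.71, [[239.0, 345.0]]), ([0.345, -0.147, 0.014], 0.61, [[419.0, 336.0]])]
tin [([0.338, 0.143, 0.047], 0.87, [[238.0, 346.0]])]
scraper [([0.357, -0.01, 0.017], 0.65, [[335.0, 331.0]])]
second_1 [([0.5, 0.205, 0.083], 0.97, [[196.0, 241.0]]), ([0.537, -0.201, 0.082], 0.68, [[453.0, 211.0]])]
rest_1 [([0.487, 0.204, 0.044], 0.86, [[202.0, 253.0]]), ([0.519, -0.2, 0.046], 0.86, [[448.0, 227.0]])]
side {'fx': 510.6297047
[... 311 characters left out ...]
 [[445.0, 347.0]]), ([0.364, -0.018, 0.017], 0.48, [[251.0, 294.0]])]
knob [([0.375, -0.27, 0.014], 0.71, [[298.0, 408.0]]), ([0.501, -0.257, 0.081], 0.64, [[387.0, 344.0]]), ([0.337, 0.133, 0.033], 0.17, [[221.0, 244.0]])]
board [([0.586, -0.036, 0.032], 0.72, [[377.0, 273.0]])]
tin [([0.337, 0.134, 0.034], 0.81, [[221.0, 243.0]])]
scraper [([0.362, -0.018, 0.016], 0.67, [[250.0, 295.0]])]
second_1 [([0.523, 0.206, 0.076], 0.95, [[304.0, 196.0]]), ([0.517, -0.363, 0.076], 0.63, [[437.0, 404.0]])]
rest_1 [([0.516, -0.364, 0.05], 0.97, [[433.0, 420.0]]), ([0.531, 0.207, 0.041], 0.65, [[308.0, 210.0]])]
0.8 [-9.00031498e+01 -2.04039191e-03  1.54342077e+02] [-0.63215487 -0.14445926  0.41900501]
```

View pics/top0.png

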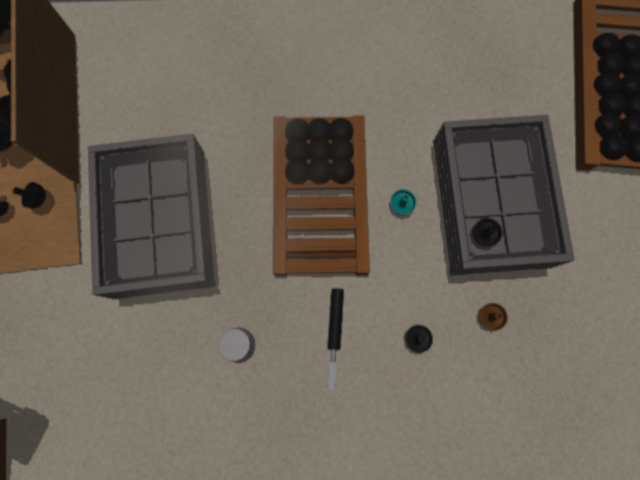

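View pics/side0.png

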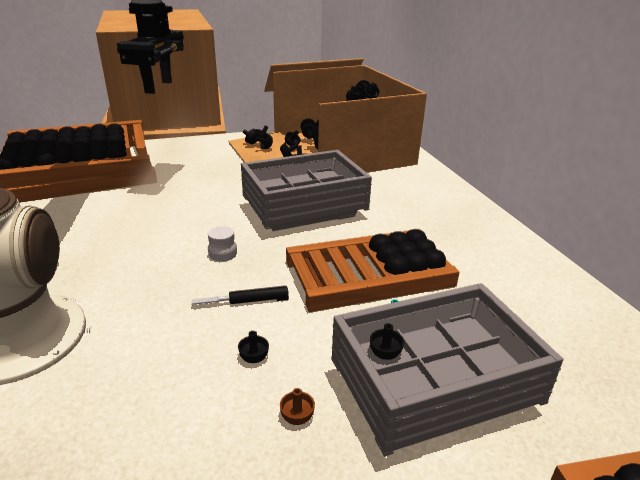

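The side view and the top view agree. Black knobs are at top-view px (487,233), in the right stack's tray, and (418,339), on the bench. The turquoise (403,203) and brown (492,317) ones are look-alikes. So the left stack, with its tray at px ~(148,215), is the empty one. I'll fit that tray's rim and confirm both stacks in one enlarged crop.

```bash
cat >> h.py <<'E'
from scipy.optimize import minimize
def rect(L,W,z,p,n=60):
    t=np.linspace(-.5,.5,n);a=np.r_[np.c_[t*L,0*t+W/2],np.c_[t*L,0*t-W/2],np.c_[0*t+L/2,t*W],np.c_[0*t-L/2,t*W]]
    c,s=np.cos(p[2]),np.sin(p[2]);return np.c_[a@np.array([[c,s],[-s,c]])+p[:2],np.full(len(a),z)]
def fit(c,rects,p0,th=(20,50)):
    g=cv2.cvtColor(c["image"],cv2.COLOR_BGR2GRAY)
    D=np.minimum(cv2.distanceTransform(255-cv2.Canny(g,*th),cv2.DIST_L2,5),8).astype(np.float32)
    def f(p):
        uv=np.vstack([proj(c,rect(*r,p)) for r in rects]).astype(np.float32)
        return cv2.remap(D,uv[None,:,0],uv[None,:,1],cv2.INTER_LINEAR).mean()
    best=min((minimize(f,np.array(p0)+[dx,dy,a],method='Nelder-Mead',options=dict(initial_simplex=np.array(p0)+[dx,dy,a]+np.array([[0,0,0],[.006,0,0],[0,.006,0],[0,0,.04]]))) for dx in(-.01,0,.01) for dy in(-.01,0,.01) for a in(-.05,0,.05)),key=lambda r:r.fun)
    return best.x,best.fun
RIM=[(.24,.17,.102),(.216,.146,.102)]
E
python3 - <<'E'
from h import *
c=env.grab_frame("top");im=cv2.resize(c["image"],None,fx=4,fy=4,interpolation=cv2.INTER_CUBIC)
print([back(c,u,v,.102)[:2].round(3) for u,v in((90,147),(194,136),(204,288),(97,295))])
for nm,p0,rs in(("L",(.553,.305,-.07),RIM),("R",(.56,-.29,.07),RIM),("board",(.585,.01,0),[(.28,.16,.034)])):
    p,e=fit(c,rs,p0);print(nm,p.round(4),round(e,2))
    for r in rs:
        for u,v in proj(c,rect(*r,p)): cv2.circle(im,(int(u*4+2),int(v*4+2)),1,(0,255,0),-1)
cv2.imwrite("pics/fit0.png",np.hstack([im[480:1240,320:880],cv2.resize(im[440:1120,1720:2300],(560,657))[:657] if 0 else cv2.copyMakeBorder(im[440:1120,1720:2300],0,80,0,0,cv2.BORDER_CONSTANT)])[::1] if 1 else im)
i=cv2.imread("pics/fit0.png");cv2.imwrite("pics/fit0.png",cv2.resize(i,(800,int(i.shape[0]*800/i.shape[1]))))
E
```

```text
[array([0.653, 0.373]), array([0.667, 0.208]), array([0.423, 0.187]), array([0.417, 0.346])]
L [0.5453 0.2819 0.1008] 0.45
R [ 0.5661 -0.2818  0.0445] 0.42
board [ 0.5861  0.009  -0.0162] 0.49
```

View pics/fit0.png

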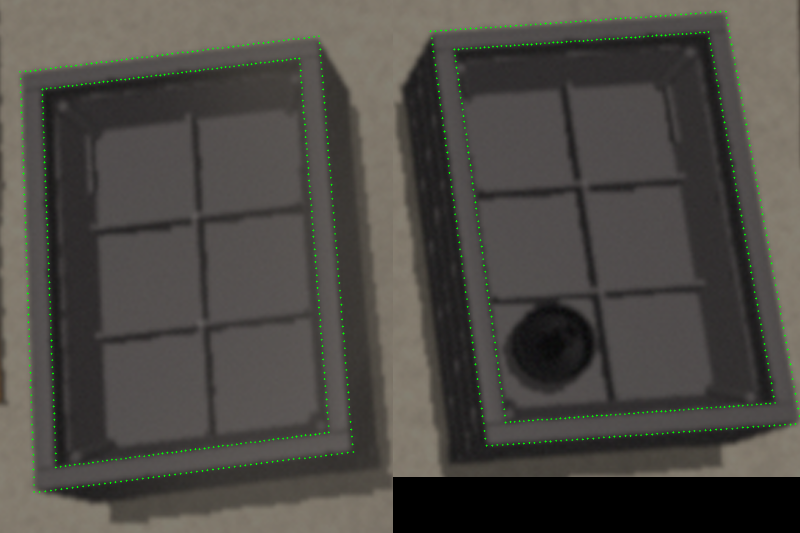

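The fit hugs both rims. The left tray is empty and the right one has the black knob in its near-left pocket, so I peel the left stack. I'll cross-check with the side camera, then pinch the near-end wall close to its inner (-y) corner.

```bash
cat >> h.py <<'E'
def tw(p,l): # tray local xy -> world
    c,s=np.cos(p[2]),np.sin(p[2]);return np.array([p[0]+c*l[0]-s*l[1],p[1]+s*l[0]+c*l[1]])
E
python3 - <<'E'
from h import *
import json
p=np.array([.5453,.2819,.1008])
c=env.grab_frame("side");q,e=fit(c,RIM,p);print("side",q.round(4),round(e,2))
if e<1 and abs(q-p).max()<.012: p=(p+q)/2
G=tw(p,(-.114,-.052));print("p",p,"G",G)
bd=np.array([.5861,.009])
cand=[]
for yaw in(np.degrees(p[2])+90,np.degrees(p[2])-90):
    o=[-90,0,yaw];js=[env.inverse_kinematics([*G,.16],o),env.inverse_kinematics([*(G-p[:2]+bd),.16],o)]
    print(yaw,[None if j is None else np.round(j,0) for j in js])
    cand.append((9e9 if any(j is None for j in js) else max(abs(j[5]) for j in js),o))
o=min(cand)[1];json.dump(dict(p=p.tolist(),G=G.tolist(),o=o,bd=bd.tolist()),open("st.json","w"))
env.gripper_to(.6)
env.goto([*G,.16],o)
s0=env.read_state()
hit=env.move_straight([*G,.088],rate=.06,force_limit=8)
s=env.read_state();print("hit",hit,s["position"],s["force"],s0["force"])
if not hit:
    env.gripper_to(0,50);s=env.read_state();print("grip",s["opening"],s["force"],s["clock"])
    c=env.grab_frame("side");cv2.imwrite("pics/grip.png",cv2.resize(c["image"][80:300,180:440],None,fx=2.5,fy=2.5))
E
```

```text
side [0.544  0.278  0.1029] 0.37
p [0.54467395 0.27996555 0.10183343] G [0.43655072 0.21664598]
95.83462567677795 [array([ 46.,  12., -24.,   0., -54., -40.]), array([ 13.,  11., -24.,   0., -54.,  -7.])]
-84.16537432322205 [array([ 46.,  12., -24.,   0., -54., 140.]), array([ 13.,  11., -24.,   0., -54., 173.])]
hit False [0.43679193 0.21686747 0.08839575] [-0.05574637  0.26995092  0.03775219] [-0.28209708  0.99471325  0.21521393]
grip 0.13245685204922208 [ 0.71639847 -0.25341571 -0.5296779 ] 5.3417
```

View pics/grip.png

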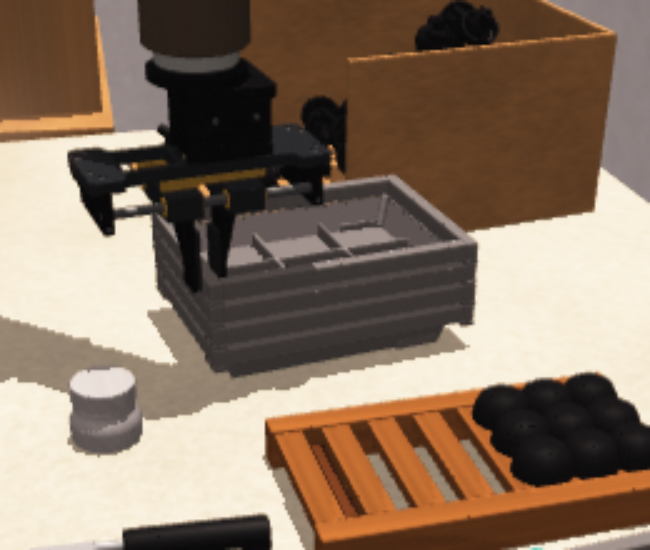

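The picture shows the jaws on the near-end rim at about px (205,250). The opening reads 11.5 mm, which matches the 12 mm rim. Now peeling about the far corner in small arcs.

```bash
python3 - <<'E'
from h import *
import json
S=json.load(open("st.json"));p=np.array(S["p"])
F=np.array([*tw(p,(.12,.085)),.084]);N=np.array([*tw(p,(-.12,-.085)),.084])
u=(F-N)/np.linalg.norm(F-N);k=np.cross([0,0,1],u)
s=env.read_state();P0=np.array(s["position"]);R0=R.from_euler('xyz',s["tool_rot"],degrees=True)
json.dump({**S,"P0":P0.tolist(),"R0":list(s["tool_rot"]),"k":k.tolist(),"F":F.tolist()},open("st.json","w"))
for a in(.03,.06,.09,.12,.15):
    q=R.from_rotvec(a*k)
    env.move_straight((F+q.apply(P0-F)).tolist(),(q*R0).as_euler('xyz',degrees=True).tolist(),rate=.03)
    s=env.read_state();print(a,s["position"].round(4),np.round(s["force"],2),np.round(s["wrist_torque"],2),round(s["opening"],3))
env.dwell(.2);c=env.grab_frame("side");cv2.imwrite("pics/peel.png",cv2.resize(c["image"][80:300,180:440],None,fx=3,fy=2.7))
print(env.read_state()["clock"])
E
```

```text
0.03 [0.4369 0.2171 0.096 ] [ 0.81 -0.4  -1.49] [ 0.26 -0.2  -0.04] 0.133
0.06 [0.4373 0.2174 0.1041] [ 0.4   1.04 -1.52] [ 0.26 -0.3  -0.02] 0.13
0.09 [0.4379 0.2178 0.1121] [ 0.31 -0.09 -0.78] [ 0.35 -0.32 -0.02] 0.132
0.12 [0.4385 0.2184 0.1201] [ 0.02  1.41 -0.97] [ 0.4  -0.33  0.02] 0.13
0.15 [0.4395 0.2192 0.1282] [ 1.    0.46 -1.12] [ 0.45 -0.39  0.02] 0.127
7.7333
```

View pics/peel.png

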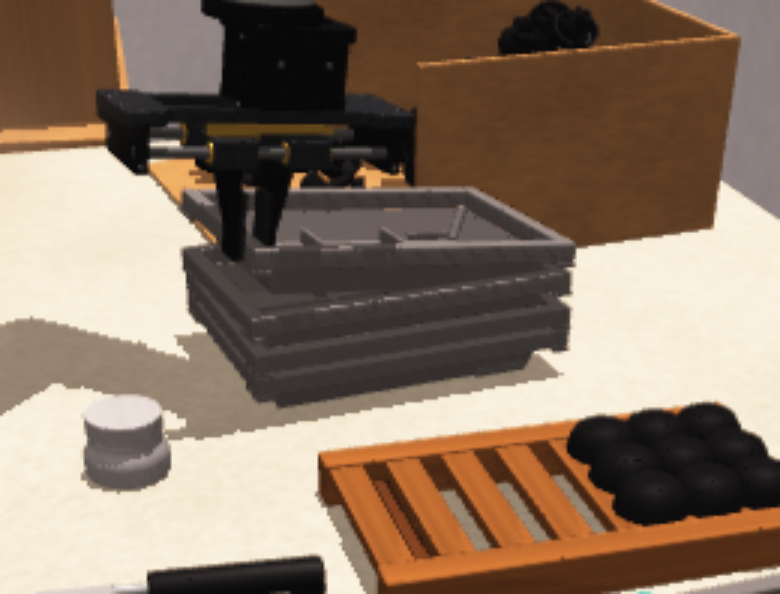

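The near -y corner is up, and the far end of the tray still sits in the stack. Near px (565,300) the gap beneath the second tray's far end looks a little wide, so I'm checking whether that tray has lifted.

```bash
python3 - <<'E'
from h import *
import json
S=json.load(open("st.json"));p=np.array(S["p"])
c=env.grab_frame("side")
x0,y0,w,h=235,150,145,95
im=cv2.resize(c["image"][y0:y0+h,x0:x0+w],None,fx=5.5,fy=5.5,interpolation=cv2.INTER_CUBIC)
for z,col in((.082,(0,255,0)),(.066,(0,255,0)),(.062,(0,0,255)),(.046,(0,0,255)),(.042,(255,128,0))):
    L=[[*tw(p,l),z] for l in((-.12,.085),(-.12,-.085),(.12,-.085))]
    uv=((proj(c,L)-[x0,y0]+.5)*5.5).astype(int);cv2.polylines(im,[uv],False,col,1)
cv2.imwrite("pics/chk.png",im)
E
```

```text
(no output)
```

View pics/chk.png

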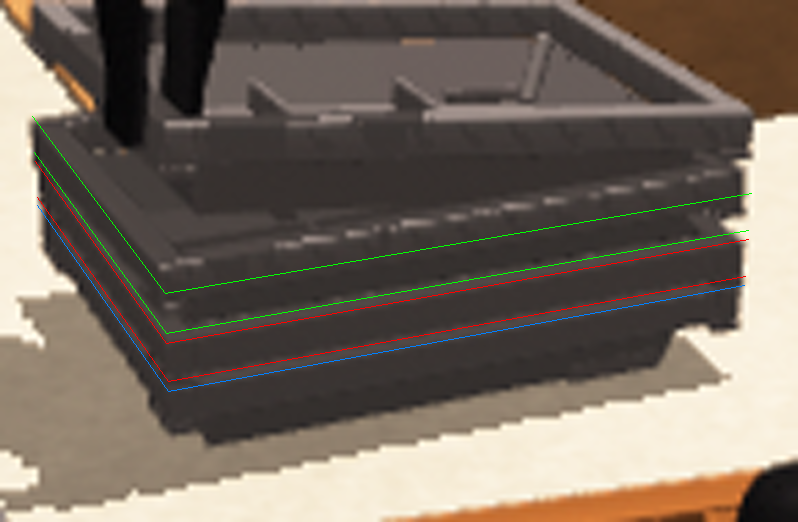

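The second tray's -y side has ridden up about 12 mm, so its centre is up about 6 mm, still held by the lug. That is within the 15 mm limit. I'll turn further, in small steps, to where the pinch should let go, then look again.

```bash
cat >> h.py <<'E'
import json
def pose(a,lift=0,k=None):
    S=json.load(open("st.json"));F=np.array(S["F"]);P0=np.array(S["P0"]);R0=R.from_euler('xyz',S["R0"],degrees=True)
    q=R.from_rotvec(a*np.array(S["k"]))
    return (F+q.apply(P0-F)+[0,0,lift]),(q*R0).as_euler('xyz',degrees=True).tolist(),q
def chk(name,q=None,shift=0):
    S=json.load(open("st.json"));p=np.array(S["p"]);F=np.array(S["F"]);c=env.grab_frame("side")
    x0,y0,w,h=225,130,165,115
    im=cv2.resize(c["image"][y0:y0+h,x0:x0+w],None,fx=4.8,fy=4.8,interpolation=cv2.INTER_CUBIC)
    def dr(L,col):
        uv=((proj(c,L)-[x0,y0]+.5)*4.8).astype(int);cv2.polylines(im,[uv],False,col,1)
    for z,col in((.082,(0,255,0)),(.066,(0,255,0)),(.062,(0,0,255))):
        dr([[*tw(p,l),z] for l in((-.12,.085),(-.12,-.085),(.12,-.085))],col)
    if q is not None:
        L=np.array([[*tw(p,l),.102] for l in((-.12,-.085),(.12,-.085),(.12,.085),(-.12,.085),(-.12,-.085))])
        dr(F+q.apply(L-F)+shift,(255,255,0))
    cv2.imwrite(f"pics/{name}.png",im)
E
python3 - <<'E'
from h import *
for a in(.165,.18,.195,.205):
    P,o,q=pose(a);env.move_straight(P.tolist(),o,rate=.03)
    s=env.read_state();print(a,np.round(s["force"],2),np.round(s["wrist_torque"],2),round(s["opening"],3))
env.dwell(.3);chk("p20",q);print(env.read_state()["clock"])
E
```

```text
0.165 [ 1.14 -0.59 -1.36] [ 0.27 -0.44 -0.05] 0.134
0.18 [ 0.89 -0.03 -1.53] [ 0.29 -0.45 -0.04] 0.134
0.195 [-0.14 -0.11 -1.16] [ 0.33 -0.51  0.03] 0.133
0.205 [ 0.34  0.39 -1.14] [ 0.38 -0.42 -0.03] 0.127
9.2333
```

View pics/p20.png

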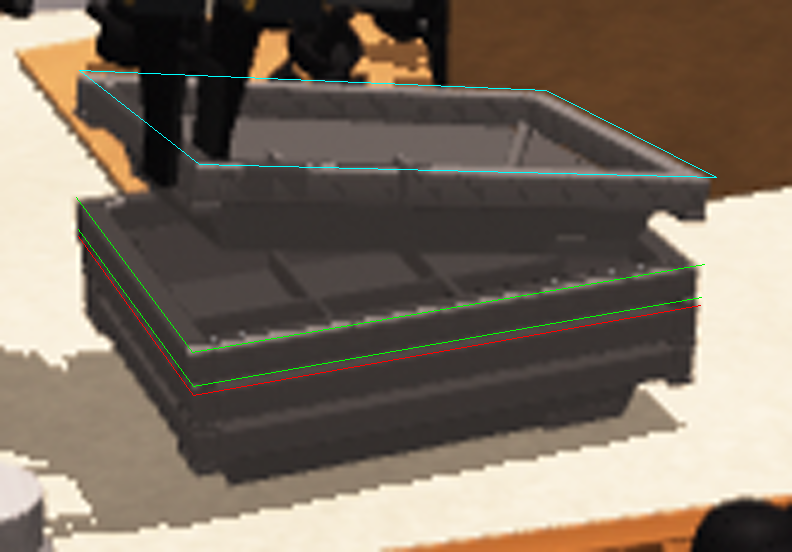

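The second tray has dropped back onto its nominal lines (green). The top tray is tilted as predicted and free. Next: lift, level and carry to the board.

```bash
python3 - <<'E'
from h import *
S=json.load(open("st.json"));p=np.array(S["p"]);bd=np.array(S["bd"]);P0=np.array(S["P0"])
for l in(.03,.11):
    P,o,q=pose(.205,l);env.move_straight(P.tolist(),o,rate=.06);s=env.read_state();print(l,np.round(s["force"],2),round(s["opening"],3))
o=list(S["R0"])
env.move_straight([P0[0],P0[1],.25],o,rate=.05)
E0=P0[:2]-p[:2]+bd
env.move_straight([*E0,.25],o,rate=.1)
env.move_straight([*E0,.162],o,rate=.05)
env.dwell(.5);s=env.read_state();print(s["position"],np.round(s["force"],2),s["opening"],s["clock"],abs(s["qvel"]).max())
c=env.grab_frame("side");t=env.grab_frame("top")
for cc in(c,t):
    r,e=fit(cc,[(.24,.17,.176),(.216,.146,.176)],[*bd,p[2]]);print("tray fit",r.round(3),round(e,2))
r,e=fit(t,[(.24,.17,.082),(.216,.146,.082)],p);print("second",r.round(4),round(e,2))
r,e=fit(t,RIM,(.5661,-.2818,.0445));print("knob tray",r.round(4),round(e,2))
cv2.imwrite("pics/end.png",np.hstack([cv2.resize(c["image"],(480,400))[60:],cv2.resize(t["image"],(480,400))[:340]])[:, :960][:, :] ) 
i=cv2.imread("pics/end.png");cv2.imwrite("pics/end.png",np.vstack([i[:,:480],i[:,480:]])[:600*2]);i=np.hstack([cv2.resize(c["image"],(400,300)),cv2.resize(t["image"],(400,300))]);cv2.imwrite("pics/end.png",i)
E
```

```text
0.03 [ 0.37 -0.21 -2.09] 0.132
0.11 [ 0.32  0.76 -1.28] 0.131
[ 0.47816888 -0.0541669   0.1620066 ] [ 0.33 -0.62 -1.24] 0.12748477688350007 17.025 0.08605313090979494
tray fit [0.582 0.008 0.096] 0.92
tray fit [0.585 0.012 0.105] 1.49
second [0.5436 0.281  0.0996] 2.74
knob tray [ 0.5661 -0.2817  0.0434] 1.22
```

View pics/end.png

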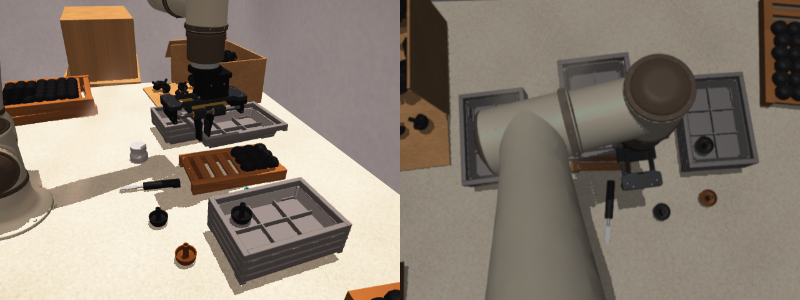

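The tray is held level over the board. The fits put its centre within about 5 mm of the board's centre, and the tool carries about 1.2 N, one tray's weight. The knob tray and the bystanders have not moved.

```bash
python3 -c "
from h import *
env.close_job()"
```

```text
the job is handed in; nothing more can be done
```

I peeled the top tray off the left (+y), knobless stack by its near inner corner. It is now held level, open side up, over the slatted board, and I handed the job in with the arm still holding it. The clock read 17.0 s at the last check, against the 40 s limit.

**Last checks**
- **Position:** the side and top cameras put the tray's centre within about 5 mm of the board's centre. By the tool height, its underside is about 10 cm above the slats.
- **Grip:** the gripper opening still matched the rim thickness. The tool carried about 1.2 N, which is one tray.
- **Knob tray and bystanders:** the other stack's top tray had not moved (top-camera fit). In the last pictures the bystanders looked to be where they started; I did not measure them.

**Less certain**
- **Second tray during the peel:** at about 0.15 rad of tilt, one side of the second tray rode up about 12 mm, which is about 6 mm at its centre. By 0.2 rad it had dropped back onto its nominal lines, checked in the side view.
- **Second tray at the end:** the arm and the held tray hid most of it, so the final fit was poor (2.7 px residual), though it agreed within about 1–2 mm. The 0.2 rad picture and the one-tray weight are the better evidence that it stayed nested.

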